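# Set and lock the feed dial of a leaning milling slide on a bench lathe

## Robot

A 6-joint arm with a two-finger parallel gripper is mounted at the origin on the work surface. World frame = base frame: x ahead of the robot, y to its left, z up, the work surface at z = 0. Lengths are in mm, angles in rad, forces in N, time in s.
With the tool pointing down it reaches from about 300 to 775 mm from the base axis. Payload 14.6 kg.
Tool frame: the origin (TCP) lies at the very end of the fingers, on their centre line; the grasp point (between the pads) lies 19 mm behind it; z points along the fingers, y is the line along which they close (so a half turn about z gives the same grasp; the last joint's range is limited). The gripper opens to 94 mm and grips with 3 to 60 N. Pads are 16 mm wide; open, the fingers measure 119 mm over their backs; the gripper's body (75 mm by 177 mm) begins 78 mm behind the grasp point.
Start: joints at [-1.321, 0.3, 1.521, -0, 1.321, -0.067], TCP at [171.333, -522.622, 205.446] pointing down, gripper open.
Joint ranges: [-3.03, 3.03], [-0.79, 2.21], [0.23, 2.52], [-1.04, 4.18], [0, 3.07], [-2.55, 2.55]. Speed limits (rad/s): [2.22, 2.22, 2.57, 3.14, 3.14, 3.14].

## Interface

Orientations are given as [roll, pitch, yaw] about the fixed x, y, z axes, in that order (R = Rz(yaw) Ry(pitch) Rx(roll)).
In Python, from cell import manip, camera, get_calibration gives the robot as it stands.
- The arm moves only by the tool arm_command, never from a script. Its argument "targets" is a list of rows, each an object of numbers: "hand": the opening, from -1 (shut) to 1 (fully open), so that 0 is half open; "x", "y", "z": the shift along the tool's x, y, z in m; "yaw": the turn about the tool's z in rad. In form: [{"hand": .., "x": .., "y": .., "z": .., "yaw": ..}, ...]. A call has 1 to 10 rows; each row shifts and turns the commanded pose from where the row before left it, along the tool's axes as they then stand; what a row does not reach is not made up. A row lasts 1/10 s, in which the tool goes at most 50 mm and 8.59 degrees, less where a joint would pass 70% of its speed; a pose out of reach is approached as far as the arm can. A call is refused whole if a number of a shift passes 0.05 or a number of a turn 0.15, either way. A call with a gripper value outside its range is refused whole. The fingers move at their own pace and stop on an object; "newtons" is the grip in N (left out, the last holds). Time passes only in rows, so rows that do not move let the fingers close. It gives the time, the measured TCP pose, the force, the opening and the grip force at its end, in the units of the state.
- manip.read_state(): the state, without advancing time (a new reading comes with each control period).
- camera(name): name is "scene" or "top"; returns the picture (400x640x3 uint8, red, green, blue); there is no depth.
- get_calibration(name): a dict with "K" (3x3 intrinsics, pixels), "cam_to_world" (4x4, takes a point from camera to world coordinates). Camera axes: x right, y up, looking along -z (the intrinsics and any distortion apply to the point x, -y, -z); pixel columns grow to the right and rows downward; lengths in mm; the calibration is good to about 2 mm. A picture is of the moment at which its call begins. get_calibration takes no time and is no camera call.
- manip.sign_off(): hands the job in; it is judged then, once.
The state is a dict: "clock": time; "joints": joint angles; "qd": joint speeds; "effort": joint torques, N m; "eef_pos": TCP position; "eef_rot": TCP orientation; "wrist_force": force on the tool from outside, world axes, zero at the start; "moment": the same for the moment, N m; "finger_gap": finger opening in mm; "finger_force": force on a finger pad.
Only numpy, scipy, OpenCV 4.12 (cv2) and the standard library are available. Lean on these libraries where they do the work, as an engineer would, in place of code of your own. Each camera call takes 0.05 s, during which the arm holds its last target. There are 200 camera calls.

## Task

The small milling slide bolted to the lathe's cross slide has to be set for the next cut. Turn its black feed knob clockwise until the white line on the knob points at the red index line on the dial plate, then turn the brass lock ring under the knob clockwise until it is tight against its stop, with the knob still on the line. Let go, and leave the loose things on the lathe and the bench where they are.

Things in the scene. Friction and masses are not known exactly. Their poses are not given: they have to be found in the camera images.
- feed_head: Fixed round aluminium dial plate, 80 mm across, black graduations, one red index line; top end of the slide. Origin: centre of its upper face. +z: common axis of knob and ring, out of the plate, leaning 30 degrees from vertical roughly to the robot (heading varies): grip along it. +x: towards the red line, at the plate's highest edge. A fixed collar 38 mm across fills 0 to 12 mm above the plate.
- knob_mid (a point): Point on the axis at half the knob's height, 44 mm above the plate; axes as feed_head. The knob, 34 mm in diameter, fills 31 to 57 mm above the plate along the axis; nothing else stands within 80 mm of the axis there or above.
- ring_mid (a point): Point on the axis at half the lock ring's height, 20 mm above the plate; axes as feed_head. The ring, 54 mm in diameter, fills 12 to 28 mm above the plate; 12 mm below it are free for the fingertips, which reach down past the knob, whose top is 29 mm above the ring.
- knob (a joint): Turn (rad) of the round black fluted knob with a white line on top and side. Grows clockwise seen looking down the axis; 0 when the white line points at the red index line. Starts at -1.9 to -0.7, so turn it 40 to 110 degrees clockwise, with a new grasp if need be. It has no stop at 0 (goes on to 0.6); friction 0.07 N m, and it stays where it is left.
- ring (a joint): Turn (rad) of the round knurled brass lock ring with a white dot on top. Grows clockwise seen looking down the axis; 0.1 to 0.6 (slack) at the start, 1.5 when tight against its firm stop, so turn it 50 to 80 degrees clockwise. Friction 0.10 N m; it stays where it is left.
- carriage: Fixed green carriage and slotted steel cross slide (105 mm wide, 200 mm long) on the lathe bed, to which the milling slide is bolted. Origin on top of the bed; the cross slide's top is 30 mm above it.
- tool_holder: Loose bystander on the front of the cross slide: dark steel tool holder, 24 x 50 x 35 mm. Origin under its middle.
- bush: Loose bystander on the front of the cross slide: stepped brass bush, 24 mm across, 22 mm high. Origin under its middle.
- oiler: Loose bystander on the bench: white oil bottle with red cap, 54 mm across, 130 mm high. Origin under its middle.
- chip_brush: Loose bystander: chip brush lying on the bench.
- chuck_key: Loose bystander: chuck key with cross bar, 90 mm long, lying on the bench.
- caliper: Loose bystander: digital caliper, 210 mm long, lying on the bench.
- insert_tray: Loose bystander: open blue tray with compartments, 100 x 140 x 35 mm, on the bench.

How it is judged (in metres and radians):
On the way, in this order (a step that is already met when the one before it is completed fails the run):
1. the knob stands on the index line (within 0.09 rad) while the lock ring is still slack (at least 0.3 rad before its stop) (value of joint knob between -0.09 and 0.09 rad and value of joint ring below 1.2 rad), for 0.2 s.
2. the lock ring is tight (within 0.1 rad of its stop) and the knob is still on the index line (value of joint ring above 1.4 rad and value of joint knob between -0.09 and 0.09 rad), for 0.2 s.
At the end, for the whole second after the job is handed in: The knob's white line is on the red index line (within 0.09 rad, half a division of the plate), the lock ring is tight (within 0.1 rad of its stop at 1.5 rad), and both are at rest (all of step 2 and velocity of joint knob between -0.05 and 0.05 rad/s and velocity of joint ring between -0.05 and 0.05 rad/s); the robot touches nothing.
It fails at once if a loose thing on the lathe or the bench is moved by more than 25 mm (distance of any of tool_holder, bush, oiler, chip_brush, chuck_key, caliper, insert_tray from where it was at the start of the episode above 0.025 m).
It also fails if it takes over 48 s, if anything falls off the work surface, if the arm or the gripper's body presses on something with over 40 N, if the wrist force passes 120 N, or if a joint passes its speed limit or range.

## Working session

There is one attempt and no reset: what is moved stays moved. The work goes in short steps, Python scripts to look and compute and a tool call to move; the robot and the scene stay as the last step left them, time stands still between calls to the robot, and variables do not carry over. Pictures are saved under pics/ and viewed, at most 10 in all, crops included, and the job is handed in when it is done.

Besides the shell and the picture viewer there is one more tool, called after "Emit:" as name(argument=value, ...), one argument or row to a line, values as JSON. arm_command: Moves the arm, as the interface text tells. Its arguments: {"type":"object","properties":{"targets":{"type":"array"},"newtons":{"type":"number"}},"required":["targets"]}

```bash
mkdir -p pics; ls; python3 - <<'E'
from cell import manip,camera,get_calibration
import cv2,numpy as np
for n in("scene","top"):
    im=camera(n); cv2.imwrite(f"pics/{n}0.png",im[:,:,::-1]); c=get_calibration(n); print(n,{k:np.round(v,3).tolist() if k!='x' else v for k,v in c.items()})
print(manip.read_state())
E
```

```text
pics
scene {'K': [[422.434, 0.0, 315.188], [0.0, 422.434, 203.856], [0.0, 0.0, 1.0]], 'cam_to_world': [[-0.733, -0.545, 0.408, 994.076], [0.68, -0.575, 0.454, 572.313], [-0.013, 0.61, 0.792, 1176.263], [0.0, 0.0, 0.0, 1.0]]}
top {'K': [[371.214, 0.0, 316.627], [0.0, 371.214, 203.693], [0.0, 0.0, 1.0]], 'cam_to_world': [[0.024, 0.995, -0.098, 398.383], [-1.0, 0.023, -0.006, -11.068], [-0.004, 0.098, 0.995, 1125.487], [0.0, 0.0, 0.0, 1.0]]}
{'clock': 0.1, 'joints': array([-1.32057830e+00,  3.00372326e-01,  1.52151394e+00,  3.88932229e-05,
        1.32071682e+00, -6.65873938e-02]), 'qd': array([ 0.00085434, -0.00240085, -0.00156849,  0.00024538,  0.00117729,
       -0.00084283]), 'effort': array([ 1.48044295e-03, -5.32641792e+01, -3.53283906e+01,  7.08934455e-02,
        2.34650873e-02, -7.83765245e-05]), 'eef_pos': array([ 171.29755442, -522.39476334,  204.96891924]), 'eef_rot': array([-3.14058697e+00, -1.04822492e-04,  3.16795725e-01]), 'wrist_force': array([ 0.26413898, -0.15397992, -0.36341845]), 'moment': array([ 0.00967986, -0.00178298, -0.03386643]), 'finger_force': 0.0, 'finger_gap': 93.87250084483973}
```

View pics/scene0.png

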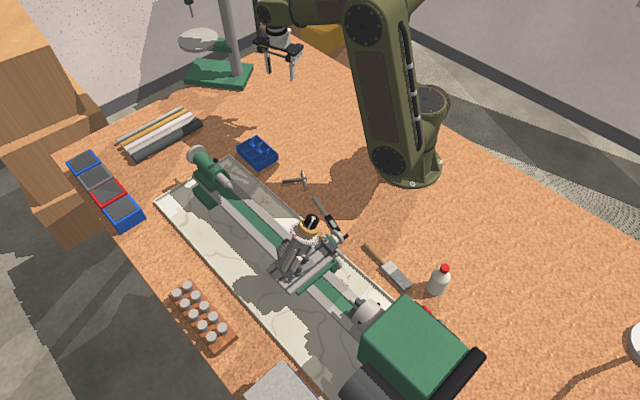

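View pics/top0.png

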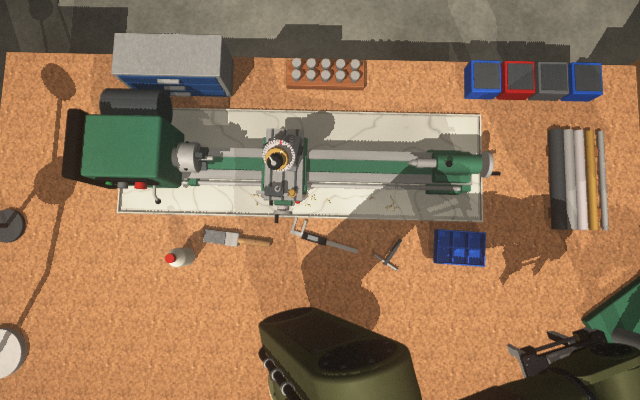

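The scene view shows the feed head at about (309,225) and the top view at (277,157). I'll zoom in on both.

```bash
python3 - <<'E'
import cv2,numpy as np
a=cv2.imread("pics/scene0.png")[200:250,282:336];b=cv2.imread("pics/top0.png")[130:180,250:304]
r=lambda i:cv2.resize(i,(399*1,370),interpolation=cv2.INTER_NEAREST)
cv2.imwrite("pics/crop0.png",np.hstack([r(a),r(b)]))
E
```

```text
(no output)
```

View pics/crop0.png

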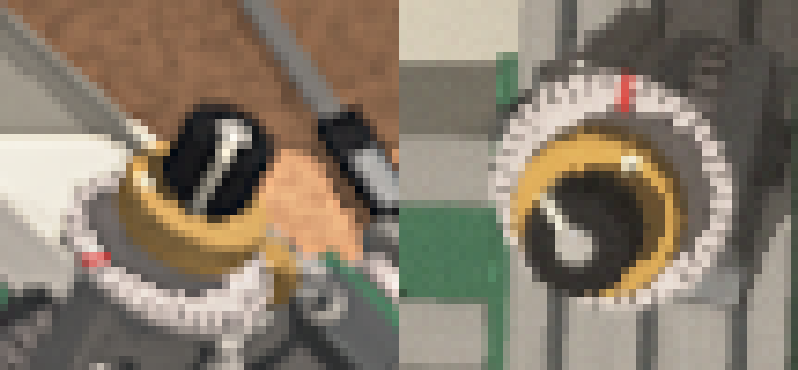

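The scene crop shows the knob with its white line at crop (215,165) and the red line at (96,260). In the top crop the red line is at (625,92) and the knob at about (578,240). I'll triangulate the red line and the knob silhouette centre (= knob_mid).

```bash
cat >h.py <<'E'
import cv2,numpy as np
from cell import manip,camera,get_calibration
CAL={n:get_calibration(n) for n in("scene","top")}
def ray(n,p):
    c=CAL[n];K=c["K"];T=np.array(c["cam_to_world"])
    d=np.linalg.inv(K)@[p[0],p[1],1.];d=T[:3,:3]@[d[0],-d[1],-d[2]]
    return T[:3,3],d/np.linalg.norm(d)
def proj(n,P):
    c=CAL[n];T=np.array(c["cam_to_world"]);q=T[:3,:3].T@(np.asarray(P,float)-T[:3,3]);q=np.array(c["K"])@[q[0],-q[1],-q[2]];return q[:2]/q[2]
def tri(a,b):
    o1,d1=ray("scene",a);o2,d2=ray("top",b)
    s=np.linalg.lstsq(np.c_[d1,-d2],o2-o1,rcond=None)[0];p,q=o1+s[0]*d1,o2+s[1]*d2
    return (p+q)/2,np.linalg.norm(p-q)
def onplane(n,p,c,nn):
    o,d=ray(n,p);return o+d*((c-o)@nn)/(d@nn)
def frame(psi): # red direction heading psi (horizontal), axis leans opposite
    h=np.array([np.cos(psi),np.sin(psi),0]);z=np.array([0,0,1.])
    n=np.cos(np.pi/6)*z-.5*h;x=np.cos(np.pi/6)*h+.5*z
    return n,x,np.cross(n,x)
E
cat >m.py <<'E'
from h import *
W={"scene":(282,200,336,250),"top":(250,130,304,180)}
out={}
for n in W:
    x0,y0,x1,y1=W[n];im=cv2.imread(f"pics/{n}0.png")[y0:y1,x0:x1].astype(int);b,g,r=im[...,0],im[...,1],im[...,2]
    red=(r-g>70)&(r-b>70)&(abs(g-b)<40);v,u=np.nonzero(red);w=(r-g)[red]
    out[n,'red']=np.array([x0+np.average(u,weights=w),y0+np.average(v,weights=w)])
    dark=((im.max(2)<75)).astype(np.uint8)
    k,l,s,c=cv2.connectedComponentsWithStats(dark,connectivity=4)
    pr=(29,22) if n=="scene" else (24,31)
    best=max(range(1,k),key=lambda i:s[i][4]-20*np.hypot(*(c[i]-pr)))
    h=cv2.convexHull(np.argwhere(l==best)[:,::-1].astype(np.int32));M=cv2.minAreaRect(h)
    m=np.zeros_like(dark);cv2.fillConvexPoly(m,h,1);v,u=np.nonzero(m)
    out[n,'knob']=np.array([x0+u.mean(),y0+v.mean()]);print(n,out[n,'red'],red.sum(),out[n,'knob'],M,s[best])
    for row in range(y0+14 if n=="scene" else y0+22,y0+30 if n=="scene" else y0+42):print(row,' '.join('%3d'%q for q in im[row-y0,(20 if n=="scene" else 14):(38 if n=="scene" else 36)].mean(1)))
R,e1=tri(out["scene","red"],out["top","red"]);Kc,e2=tri(out["scene","knob"],out["top","knob"])
d=R-Kc;print("red",R,e1,"knob",Kc,e2,"d",d,np.linalg.norm(d),"exp",np.hypot(44,36))
psi=np.arctan2(d[1],d[0]);n,x,y=frame(psi);print("psi",psi,"d in frame",d@x,d@y,d@n)
E
python3 m.py
```

```text
scene [294.27147766 234.32989691] 6 [310.79661017 221.15254237] ((28.70000457763672, 21.100000381469727), (12.074767112731934, 14.758047103881836), 26.56505012512207) [ 22  14  15  16 126]
214  97  96  99 105 109  93  61  47  49  46  46  59  79  96 103 105 106 104
215  93  98 103 103  94  58  30  33  30  21  32  44  31  56  87 112 115 115
216  92 104 106  99  76  26  34  36  42 113 176 162 112  45  47  91 117 114
217 110  94 103  96  50  20  36  37  34 113 203 218 175 119  21  57 100 115
218 220 117  95  81  23  22  32  36  27  69 186 249 205 177  20  34  63  97
219 215 174 145  41  17  25  25  30  23 109 212 221 125 117  26  31  56  96
220 123 129 106   9  25  26  27  23  14 148 239 154  15  27  37  35  46 112
221  68  66  21  18  24  26  24  17  35 140 201  87  27  34  38  30  65 137
222  68  72  13  24  25  26  22  13  81 143 116  28  27  33  28  12 100 180
223  75  69  25  25  25  26  16  52 124 147  41  18  22  26  15  71 150 185
224 172  64  37  20  23  24  24  93 145  93  14  24  28  21  29 115 183 173
225 171  64  62  36  18  15  63 123 125  26  22  27  29  19  70 152 189 177
[... 1914 characters left out ...]
138 158 160 150 143 206
168 108 156 167 167 155 149  70  47  46  50  51  46  49  42  61 110 154 161 152 125 208 221
169 110 156 168 164 164 163  92  66  81  54  45  92  56 112 153 142 170 129 202 206 168 217
170 119 157 166 164 166 163  97  82 115 161 188 202 165 203 213 146 204 138 211 222 147 194
171 124 156 164 166 164 163 102  82 116 162 177 176 147 186 198 188 193 185 175 134 111 163
red [630.14230945  84.26431351 261.43478457] 1.5949104609018754 knob [579.29980868  92.86100584 279.9824566 ] 1.7058786909231336 d [ 50.84250078  -8.59669233 -18.54767203] 54.79853229662275 exp 56.85068161420758
psi -0.16750049586759386 d in frame 35.3820398936856 -1.1138322215134886e-15 -41.844837134653154
```

```bash
python3 - <<'E'
from h import *
K=np.array([579.3,92.9,280.]);psi=-.1675;n,x,y=frame(psi)
print("n",n)
for nm in("scene","top"):
    print(nm,"plate c",proj(nm,K-44*n),"topc",proj(nm,K+13*n),"red36",proj(nm,K-44*n+36*x))
c=K+13*n
for nm,pts in(("top",[(268.4,155.9),(269.5,157),(270,158),(270.8,159),(271.3,160),(273.5,162.6)]),("scene",[(312.6,217.9),(312,219.5),(311.8,220.5),(311,222),(310.3,223.5),(309.3,225),(308.8,226.5),(308.2,228)])):
    for p in pts:
        q=onplane(nm,p,c,n)-c;u,v=q@x,q@y;print(nm,p,"x,y",round(u,1),round(v,1),"r",round(np.hypot(u,v),1),"knob",round(-np.arctan2(v,u),3))
# side hypothesis: project line for angles
for a in(-.7,-.8,-.9,-1.,-1.1,-1.2,-1.4,-1.6,-1.8):
    e=np.cos(a)*x-np.sin(a)*y
    print(a,*[np.round(proj(nm,K+hh*n+17*e),1) for nm in("top","scene") for hh in(13,-13)])
s=manip.read_state();print(s['eef_pos'],s['eef_rot'])
E
```

```text
n [-0.49300232  0.08335893  0.8660254 ]
scene plate c [304.46904258 233.2567548 ] topc [313.15747642 217.51391266] red36 [294.08890767 234.98576221]
top plate c [278.73077046 155.41528888] topc [273.95291124 162.52806418] red36 [280.54894571 141.08004212]
top (268.4, 155.9) x,y 13.1 14.4 r 19.5 knob -0.832
top (269.5, 157) x,y 11.0 11.6 r 16.0 knob -0.811
top (270, 158) x,y 8.9 10.2 r 13.6 knob -0.854
top (270.8, 159) x,y 6.9 8.1 r 10.7 knob -0.866
top (271.3, 160) x,y 4.8 6.7 r 8.3 knob -0.953
top (273.5, 162.6) x,y -0.4 1.0 r 1.1 knob -1.926
scene (312.6, 217.9) x,y 2.8 1.1 r 3.0 knob -0.37
scene (312, 219.5) x,y 8.7 6.3 r 10.7 knob -0.624
scene (311.8, 220.5) x,y 11.8 9.5 r 15.2 knob -0.679
scene (311, 222) x,y 18.0 14.2 r 22.9 knob -0.667
scene (310.3, 223.5) x,y 23.8 18.8 r 30.4 knob -0.669
scene (309.3, 225) x,y 30.5 23.3 r 38.4 knob -0.652
scene (308.8, 226.5) x,y 35.6 27.9 r 45.2 knob -0.666
scene (308.2, 228) x,y 40.9 32.5 r 52.2 knob -0.671
-0.7 [269.9 156.2] [272.3 153. ] [311.8 220.9] [307.7 228.3]
-0.8 [269.3 156.6] [271.7 153.4] [312.4 221.2] [308.3 228.5]
-0.9 [268.8 157.1] [271.2 153.8] [313.  221.5] [308.9 228.8]
-1.0 [268.3 157.6] [270.7 154.3] [313.6 221.7] [309.5 229. ]
-1.1 [267.8 158.1] [270.3 154.9] [314.2 221.8] [310.1 229.1]
-1.2 [267.5 158.7] [269.9 155.4] [314.8 221.9] [310.7 229.3]
-1.4 [266.9 160. ] [269.4 156.7] [315.9 222. ] [311.8 229.3]
-1.6 [266.6 161.3] [269.1 158. ] [316.9 222. ] [312.8 229.3]
-1.8 [266.7 162.8] [269.1 159.4] [317.8 221.7] [313.7 229. ]
[ 171.29755442 -522.39476334  204.96891924] [-3.14058697e+00 -1.04822492e-04  3.16795725e-01]
```

Triangulation agrees with the given sizes: the red line is 35 mm out and 42 mm below knob_mid. knob_mid is about (579,93,280), the red heading is -0.17 rad and the knob stands at about -0.8 rad. The moves only offer yaw about the tool's z, so I'll grip with the tool vertical and the pads closing across the lean plane. Now moving above the knob.

Emit:
arm_command(
  targets=[
    {"hand":1,"x":0.032,"y":-0.025,"z":-0.02,"yaw":0},
    {"hand":1,"x":0.032,"y":-0.025,"z":-0.02,"yaw":0},
    {"hand":1,"x":0.032,"y":-0.025,"z":-0.02,"yaw":0},
    {"hand":1,"x":0.032,"y":-0.025,"z":-0.02,"yaw":0},
    {"hand":1,"x":0.032,"y":-0.025,"z":-0.02,"yaw":0},
    {"hand":1,"x":0.032,"y":-0.025,"z":-0.02,"yaw":0},
    {"hand":1,"x":0.032,"y":-0.025,"z":-0.02,"yaw":0},
    {"hand":1,"x":0.032,"y":-0.025,"z":-0.02,"yaw":0},
    {"hand":1,"x":0.032,"y":-0.025,"z":-0.02,"yaw":0},
    {"hand":1,"x":0.032,"y":-0.025,"z":-0.02,"yaw":0},
  ],
)

```text
clock: 1.1
eef_pos: [398.0, -183.7, 406.2]
eef_rot: [-3.142, 0.0, 0.317]
wrist_force: [0.6, -0.9, -0.6]
finger_gap: 93.8
finger_force: 0.0
```

Emit:
arm_command(
  targets=[
    {"hand":1,"x":0.032,"y":-0.025,"z":0,"yaw":0},
    {"hand":1,"x":0.032,"y":-0.025,"z":0,"yaw":0},
    {"hand":1,"x":0.032,"y":-0.025,"z":0,"yaw":0},
    {"hand":1,"x":0.032,"y":-0.025,"z":0,"yaw":0},
    {"hand":1,"x":0.032,"y":-0.025,"z":0,"yaw":0},
    {"hand":1,"x":0.032,"y":-0.025,"z":0,"yaw":0},
    {"hand":1,"x":0.032,"y":-0.025,"z":0,"yaw":0},
    {"hand":1,"x":0.032,"y":-0.025,"z":0,"yaw":0},
    {"hand":1,"x":0,"y":0,"z":0,"yaw":0},
    {"hand":1,"x":0,"y":0,"z":0,"yaw":0},
  ],
)

```text
clock: 2.1
eef_pos: [578.6, 84.8, 404.6]
eef_rot: [-3.141, 0.002, 0.318]
wrist_force: [0.5, -0.1, 0.7]
finger_gap: 93.9
finger_force: 0.0
```

Emit:
arm_command(
  targets=[
    {"hand":0.3,"x":0.003,"y":-0.0075,"z":0.02,"yaw":0},
    {"hand":0.3,"x":0,"y":0,"z":0.03,"yaw":0.1},
    {"hand":0.3,"x":0,"y":0,"z":0.03,"yaw":0},
    {"hand":0.3,"x":0,"y":0,"z":0.02,"yaw":0},
    {"hand":0.3,"x":0,"y":0,"z":0.01,"yaw":0},
    {"hand":0.3,"x":0,"y":0,"z":0.01,"yaw":0},
    {"hand":0.3,"x":0,"y":0,"z":0.008,"yaw":0},
    {"hand":0.3,"x":0,"y":0,"z":0,"yaw":0},
    {"hand":0.3,"x":0,"y":0,"z":0,"yaw":0},
  ],
)

```text
clock: 3.0
eef_pos: [579.2, 92.4, 278.1]
eef_rot: [3.141, -0.001, 0.217]
wrist_force: [0.4, -0.6, 0.1]
finger_gap: 60.8
finger_force: 0.0
```

Emit:
arm_command(
  newtons=10,
  targets=[
    {"hand":-1,"x":0,"y":0,"z":0,"yaw":0},
    {"hand":-1,"x":0,"y":0,"z":0,"yaw":0},
    {"hand":-1,"x":0,"y":0,"z":0,"yaw":0},
    {"hand":-1,"x":0,"y":0,"z":0,"yaw":0},
    {"hand":-1,"x":0,"y":0,"z":0,"yaw":0},
    {"hand":-1,"x":0,"y":0,"z":0,"yaw":0},
  ],
)

```text
clock: 3.6
eef_pos: [578.7, 94.1, 277.7]
eef_rot: [-3.139, -0.0, 0.218]
wrist_force: [-2.7, 10.1, 1.2]
finger_gap: 36.4
finger_force: 9.9
```

Emit:
arm_command(
  targets=[
    {"hand":-1,"x":0,"y":-0.0015,"z":0,"yaw":0},
    {"hand":-1,"x":0,"y":0,"z":0,"yaw":0},
    {"hand":-1,"x":0,"y":0,"z":0,"yaw":0},
  ],
)

```text
clock: 3.9
eef_pos: [578.7, 94.3, 277.7]
eef_rot: [-3.141, -0.0, 0.217]
wrist_force: [-1.5, 4.6, 1.6]
finger_gap: 36.6
finger_force: 9.8
```

Emit:
arm_command(
  newtons=25,
  targets=[
    {"hand":-1,"x":0,"y":-0.001,"z":0,"yaw":0},
    {"hand":-1,"x":0,"y":0,"z":0,"yaw":0},
    {"hand":-1,"x":0,"y":0,"z":0,"yaw":0.05},
    {"hand":-1,"x":0,"y":0,"z":0,"yaw":0.05},
    {"hand":-1,"x":0,"y":0,"z":0,"yaw":0.05},
    {"hand":-1,"x":0,"y":0,"z":0,"yaw":0.05},
    {"hand":-1,"x":0,"y":0,"z":0,"yaw":0},
  ],
)

```text
clock: 4.6
eef_pos: [578.7, 94.4, 277.6]
eef_rot: [3.141, -0.001, 0.016]
wrist_force: [1.3, -4.4, 2.0]
finger_gap: 34.2
finger_force: 24.5
```

```bash
cat >look.py <<'E'
import sys
from h import *
W={"scene":(282,200,336,250),"top":(250,130,304,180)};k=sys.argv[1];o=[]
for n in W:
    im=camera(n)[:,:,::-1];cv2.imwrite(f"pics/{n}{k}.png",im);x0,y0,x1,y1=W[n];o.append(cv2.resize(im[y0:y1,x0:x1],(399,370),interpolation=cv2.INTER_NEAREST))
cv2.imwrite(f"pics/crop{k}.png",np.hstack(o));s=manip.read_state();print(s['clock'],s['moment'])
E
python3 look.py 1
```

```text
4.7 [-0.86151685 -0.36949805 -0.08057341]
```

View pics/crop1.png

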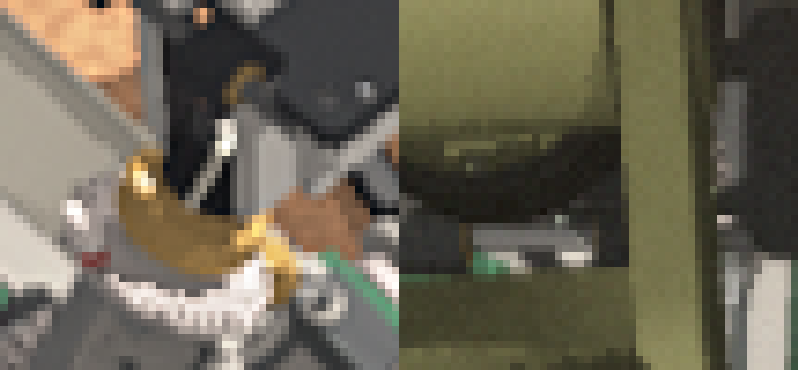

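The scene view still shows the white side line past the finger, at crop (215,160). I'll measure how far the knob has followed.

```bash
cat >side.py <<'E'
import sys
from h import *
K=np.array([579.3,93.5,280.5]);psi=-.1675;n,x,y=frame(psi)
for k in sys.argv[1:]:
    im=cv2.imread(f"pics/scene{k}.png").astype(int).mean(2)
    print(k)
    for r in range(216,229):print(r,' '.join('%3d'%q for q in im[r,298:318]))
    
for a in np.arange(-1,.31,.1):
    e=np.cos(a)*x-np.sin(a)*y
    l=[proj("scene",K+h*n+17*e) for h in(13,-13)];print(round(a,1),"cols at rows 222,224,226:",[round(float(np.interp(r,[l[0][1],l[1][1]],[l[0][0],l[1][0]])),1) for r in(222,224,226)],np.round(l,1).tolist())
E
python3 side.py 0 1
```

```text
0
216 138 186 177 106  92 104 106  99  76  26  34  36  42 113 176 162 112  45  47  91
217 114 163 221 216 110  94 103  96  50  20  36  37  34 113 203 218 175 119  21  57
218 101 109 167 233 220 117  95  81  23  22  32  36  27  69 186 249 205 177  20  34
219 175  97 113 176 215 174 145  41  17  25  25  30  23 109 212 221 125 117  26  31
220 218 176  94  93 123 129 106   9  25  26  27  23  14 148 239 154  15  27  37  35
221 211 171 141 129  68  66  21  18  24  26  24  17  35 140 201  87  27  34  38  30
222 214 114 166 151  68  72  13  24  25  26  22  13  81 143 116  28  27  33  28  12
223 168 107 205 206  75  69  25  25  25  26  16  52 124 147  41  18  22  26  15  71
224  88  96 190 227 172  64  37  20  23  24  24  93 145  93  14  24  28  21  29 115
225  71  92 134 195 171  64  62  36  18  15  63 123 125  26  22  27  29  19  70 152
226  77  83 103 162 168 130  67  59  18  21  96 143  72  19  28  26  23  22 104 179
227  78  78  86 124 169 168 149 133  50  61 119 125  21  21  26  20  12  62 137 175
228  82  83  87 103 133 172 174 169 130  75 110  79  16  14  12  17  65 128 163 165
1
216 
[... 1588 characters left out ...]
[306.7, 227.6]]
-0.4 cols at rows 222,224,226: [309.1, 308.0, 306.9] [[310.2, 219.9], [306.2, 227.3]]
-0.3 cols at rows 222,224,226: [308.3, 307.2, 306.2] [[309.7, 219.5], [305.7, 226.9]]
-0.2 cols at rows 222,224,226: [307.6, 306.6, 305.5] [[309.2, 219.1], [305.2, 226.4]]
-0.1 cols at rows 222,224,226: [307.0, 305.9, 304.8] [[308.8, 218.6], [304.8, 226.0]]
-0.0 cols at rows 222,224,226: [306.4, 305.3, 304.4] [[308.4, 218.2], [304.4, 225.6]]
0.1 cols at rows 222,224,226: [305.8, 304.7, 304.1] [[308.1, 217.7], [304.1, 225.1]]
0.2 cols at rows 222,224,226: [305.3, 304.2, 303.8] [[307.8, 217.3], [303.8, 224.7]]
0.3 cols at rows 222,224,226: [304.8, 303.7, 303.6] [[307.6, 216.8], [303.6, 224.2]]
```

The knob follows, by about 0.12 rad for 0.2 of yaw. I'll continue the stroke.

Emit:
arm_command(
  targets=[
    {"hand":-1,"x":0,"y":0,"z":0,"yaw":0.06},
    {"hand":-1,"x":0,"y":0,"z":0,"yaw":0.06},
    {"hand":-1,"x":0,"y":0,"z":0,"yaw":0.06},
    {"hand":-1,"x":0,"y":0,"z":0,"yaw":0.06},
    {"hand":-1,"x":0,"y":0,"z":0,"yaw":0.06},
    {"hand":-1,"x":0,"y":0,"z":0,"yaw":0.06},
    {"hand":-1,"x":0,"y":0,"z":0,"yaw":0.06},
    {"hand":-1,"x":0,"y":0,"z":0,"yaw":0.06},
    {"hand":-1,"x":0,"y":0,"z":0,"yaw":0},
  ],
)

```text
clock: 5.6
eef_pos: [578.6, 93.9, 277.3]
eef_rot: [3.14, -0.001, -0.464]
wrist_force: [0.8, -10.0, 0.7]
finger_gap: 34.7
finger_force: 26.1
```

```bash
python3 look.py 2; python3 side.py 2 | head -14
```

```text
5.7 [-0.97574263 -0.52320604  0.38350546]
2
216 135 144 129 107 110 106  57  53  62  60  79 106  81  62  61  55  55  64  61  62
217 119 130 150 145 115 110  88  40  60  61  66  80  72  62  58  75 124 125  55  64
218 124 119 133 157 150 122 102  57  64  64  63  62  63  63  62  71 102 100  49  50
219 126 122 116 127 142 125 108  52  56  63  66  67  67  65  56  49  45  46  42  37
220 124 124 154 178  94  95  88  68  36  47  56  54  51  47  41  38  32  31  27  43
221 117 139 191 179  74  75  63  87  59  33  39  37  34  33  30  43  69  73  94 112
222 158 124 187 161  73  71  50  96  84  38  21  44  70  74  95 112 117 115 123 127
223 136 129 219 219  82  70  40  89 116 110 110 114 119 119 124 127 126 124 124 123
224  84 111 203 238 185  65  42  84 126 128 123 103  93 103 126 123 122 122 122 120
225  83 101 146 208 185  66  73  99 129 125 115  80  86 113 122 121 122 121 121 121
226  81  89 113 173 178 140  79 106 127 122 121 111 113 125 122 122 122 123 123 133
227  81  84  94 137 184 184 143  92 119 123 125 125 121 127 125 126 126 126 126 137
228  84  89  92 109 127 131 143 167 159 140 101  79 106 129 130 126 124 121 127 140
```

Emit:
arm_command(
  targets=[
    {"hand":0.3,"x":0,"y":0,"z":0,"yaw":0},
    {"hand":0.3,"x":0,"y":0,"z":0,"yaw":0},
    {"hand":0.3,"x":0,"y":0,"z":0,"yaw":0},
    {"hand":0.3,"x":0,"y":0,"z":-0.03,"yaw":0},
    {"hand":0.3,"x":0,"y":0,"z":-0.04,"yaw":0},
    {"hand":0.3,"x":0,"y":0.04,"z":-0.02,"yaw":-0.14},
    {"hand":0.3,"x":0,"y":0.045,"z":0,"yaw":-0.14},
    {"hand":0.3,"x":0,"y":0.045,"z":0,"yaw":-0.14},
    {"hand":0.3,"x":0,"y":0.045,"z":0,"yaw":0},
    {"hand":0.3,"x":0,"y":0.045,"z":0,"yaw":0},
  ],
)

```text
clock: 6.7
eef_pos: [533.7, -118.5, 367.7]
eef_rot: [-3.141, -0.001, -0.044]
wrist_force: [1.6, -0.7, 0.1]
finger_gap: 60.9
finger_force: 0.0
```

```bash
python3 look.py 3
```

```text
6.8 [ 0.01605019  0.01268182 -0.0172263 ]
```

View pics/crop3.png

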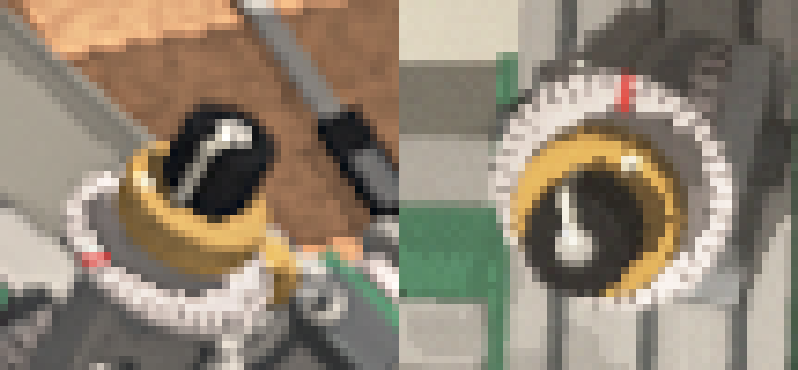

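In the top view the line now runs from the hub at crop (575,245) up to (565,185), still short of the red direction. I'll measure it the same way in both states.

```bash
cat >ang.py <<'E'
import sys
from h import *
K=np.array([579.3,92.9,280.]);psi=-.1675;n,x,y=frame(psi);c=K+13*n;p0=proj("top",c)
for k in sys.argv[1:]:
    im=cv2.imread(f"pics/top{k}.png").astype(float)
    g=im.min(2);pts=[]; hub=[]
    for r in range(152,168):
        for q in range(264,285):
            if g[r,q]<85: continue
            P=onplane("top",(q,r),c,n)-c;u,v=P@x,P@y;R=np.hypot(u,v)
            w=g[r,q]-50
            if R<7.5:hub.append((u,v,w))
            elif R<17:pts.append((u,v,w))
    h=np.array(hub);hc=np.average(h[:,:2],axis=0,weights=h[:,2]);p=np.array(pts);m=np.average(p[:,:2],axis=0,weights=p[:,2])
    C=np.cov(p[:,:2].T,aweights=p[:,2]);e=np.linalg.eigh(C)[1][:,1];e=e*np.sign(e@m)
    d=m-hc
    print(k,"hub",hc,"mean",m,len(p),"slope ang",-np.arctan2(e[1],e[0]),"hub->mean",-np.arctan2(d[1],d[0]),"centre->mean",-np.arctan2(m[1],m[0]))
# red direction, from plate centre by ellipse of bright band edge
    b,gg,r_=im[...,0],im[...,1],im[...,2]
    red=(r_-gg>70)&(r_-b>70);red[:,:270]=0;red[:,290:]=0;red[:130]=0;red[152:]=0;v,u=np.nonzero(red);pc=K-44*n
    P=onplane("top",(np.average(u,weights=(r_-gg)[red]),np.average(v,weights=(r_-gg)[red])),pc,n)-pc;print(" red",P@x,P@y,-np.arctan2(P@y,P@x))
E
python3 ang.py 0 3; python3 side.py 3
python3 - <<'E'
from h import *
K=np.array([579.3,92.9,280.]);n,x,y=frame(-.1675)
im=cv2.imread("pics/top3.png").mean(2)
for a in range(-100,101,20):
    e=np.cos(np.radians(a))*x+np.sin(np.radians(a))*y
    print(a,[int(cv2.getRectSubPix(im.astype(np.float32),(1,1),tuple(map(float,proj("top",K-44*n+r*e))))[0,0]) for r in range(30,48)])
E
```

```text
0 hub [-0.3382658   1.84287421] mean [6.33478907 8.79002681] 12 slope ang -0.3864685004951422 hub->mean -0.8055197901224049 centre->mean -0.9463261361570554
 red 34.089576400861674 0.8018231094264965 -0.023516727872187237
3 hub [0.08958456 1.93608548] mean [8.47735024 5.83635507] 14 slope ang 0.07602397048688687 hub->mean -0.4352536093346064 centre->mean -0.6029420205496581
 red 34.095608628477606 0.7978990993849164 -0.023397543677620994
3
216 132 142 126 105 104 112 112 106  81  28  39  35  44 115 182 169 117  44  49  97
217 116 128 146 142 109 107 110 102  52  24  35  31  26 152 247 204 198 164  20  56
218 121 117 128 151 143 112 100  69  24  26  23  49  93 202 254 189 227 203  19  33
219 122 119 119 143 165 164 156  28  20  17  42 135 197 176 174 110 144 126  28  34
220 122 121 138 158 113 124 115  14  20  18  63 136 158  85  28  25  31  31  38  36
221 115 124 166 164  70  72  32  19  22  24  90 133  65  17  29  37  39  41  42  38
222 151 114 177 159  72  75  20  20  15  77 140 123  27  23  27  34  37  37  34  23
223 164 120 215 216  80  72  23  21  40 108 147  71  17  29  30  32 
[... 1931 characters left out ...]
49, 162, 163, 149, 149, 140, 117, 93, 100, 103, 103, 98, 91, 86]
-20 [140, 166, 193, 216, 198, 188, 183, 178, 160, 132, 106, 82, 71, 68, 67, 66, 66, 67]
0 [127, 136, 137, 134, 134, 146, 161, 159, 152, 137, 107, 75, 70, 68, 68, 69, 71, 70]
20 [222, 221, 218, 212, 207, 202, 197, 182, 166, 147, 131, 120, 123, 132, 127, 106, 88, 104]
40 [225, 224, 222, 214, 200, 182, 181, 176, 166, 153, 156, 148, 126, 105, 96, 99, 106, 125]
60 [219, 211, 199, 199, 202, 197, 190, 186, 172, 149, 136, 114, 82, 68, 76, 86, 93, 99]
80 [162, 185, 210, 220, 212, 201, 189, 174, 167, 177, 180, 170, 155, 143, 150, 157, 156, 151]
100 [170, 170, 170, 169, 168, 169, 170, 171, 171, 173, 183, 193, 189, 178, 169, 168, 168, 168]
```

```bash
python3 - <<'E'
from h import *
K=np.array([579.3,92.9,280.]);n,x,y=frame(-.1675)
for k in(0,3):
    im=cv2.imread(f"pics/top{k}.png").min(2).astype(int);print(k)
    for r in range(153,168):print(r,' '.join('%3d'%q for q in im[r,265:282]))
J=np.array([(proj("top",K+13*n+10*e)-proj("top",K+13*n-10*e))/20 for e in(x,y)]);print(J)
J=np.array([(proj("scene",K+13*n+10*e)-proj("scene",K+13*n-10*e))/20 for e in(x,y,n)]);print(J)
E
```

```text
0
153 174 132  95  94  88  89  86  58  44  51  37  36  37  37  48  85  62
154 167 104  93  92  93  91  63  40  37  35  31  30  38  34  39  43  51
155 137  96  91  92  92  77  47  36  38  37  30  31  32  36  37  36  40
156 108  90  91 116 154 101  48  46  46  41  41  41  37  35  33  32  34
157 120  91  92  66 172 184  80  48  48  48  45  48  43  37  33  29  34
158 106  88  67  47 108 214 134  60  52  48  49  50  46  37  36  35  31
159 123  86  51  50  57 150 208 108  50  45  46  47  47  49  39  33  34
160 100  72  48  50  42  70 216 168 107  73  51  46  45  48  45  42  33
161 145  75  51  49  48  46 168 177 193 163 107  55  46  49  49  40  33
162 193  99  53  45  47  52 167 178 182 173 164  75  50  44  44  43  32
163 149 122  59  45  46  48 173 182 179 177 178  90  51  51  49  44  36
164 146 158  71  44  44  45 121 177 180 178 149  67  47  40  45  45  32
165 147 169  90  55  42  47  58 100 124 127  77  50  45  46  48  37  42
166 149 161 168  74  45  45  47  48  64  63  49  46  49  45  42  53  78
167 145 157 161  93  49  46  46  47  47  44  44  42  44  48  40  78  89
3
153 181 135 100 
[... 500 characters left out ...]
 57  51  51  51  54 197 202  98  49  49  49  52  50  41  35
161 155  85  54  53  48  55 102 229 222 180 111  58  50  51  50  41  37
162 200  91  50  50  49  49 171 211 237 206 174  79  50  48  47  44  39
163 157 119  69  50  50  51 182 192 204 190 184  91  56  44  49  48  36
164 153 167  76  50  52  48 126 185 189 185 156  70  51  46  46  49  40
165 157 173  98  55  53  50  66 105 130 128  81  54  48  48  44  40  65
166 155 164 174  96  52  47  52  56  63  63  55  50  51  53  50  58  87
167 156 165 183 117  59  46  48  51  49  50  50  47  50  51  46  82  95
[[ 0.05036924 -0.41207364]
 [-0.42862173 -0.08160072]]
[[-0.28436407  0.03846665]
 [ 0.21169954  0.26145813]
 [ 0.15660139 -0.28375091]]
```

Reading the line pixels by hand relative to the hub, both views agree on a knob angle of about -0.32 now (about -0.7 at the start), so the ratio is about 0.56 of the yaw. I'll regrasp for the rest.

Emit:
arm_command(
  newtons=40,
  targets=[
    {"hand":0.3,"x":0.0072,"y":-0.043,"z":0,"yaw":0},
    {"hand":0.3,"x":0.0072,"y":-0.043,"z":0,"yaw":0},
    {"hand":0.3,"x":0.0072,"y":-0.043,"z":0,"yaw":0},
    {"hand":0.3,"x":0.0072,"y":-0.043,"z":0,"yaw":0},
    {"hand":0.3,"x":0.0072,"y":-0.043,"z":0,"yaw":0},
    {"hand":0.3,"x":0,"y":0,"z":0.03,"yaw":-0.14},
    {"hand":0.3,"x":0,"y":0,"z":0,"yaw":0},
  ],
)

```text
clock: 7.5
eef_pos: [578.8, 97.6, 333.9]
eef_rot: [-3.141, 0.006, 0.1]
wrist_force: [0.0, 0.1, -0.2]
finger_gap: 61.3
finger_force: 0.0
```

Emit:
arm_command(
  targets=[
    {"hand":0.3,"x":0,"y":0.0025,"z":0.03,"yaw":0},
    {"hand":0.3,"x":0,"y":0,"z":0.02,"yaw":0},
    {"hand":0.3,"x":0,"y":0,"z":0.007,"yaw":0},
    {"hand":0.3,"x":0,"y":0,"z":0,"yaw":0},
    {"hand":0.3,"x":0,"y":0,"z":0,"yaw":0},
  ],
)

```text
clock: 8.0
eef_pos: [580.4, 93.4, 282.1]
eef_rot: [-3.142, -0.002, 0.094]
wrist_force: [-0.6, -0.3, 0.2]
finger_gap: 61.0
finger_force: 0.0
```

Emit:
arm_command(
  newtons=40,
  targets=[
    {"hand":0.3,"x":-0.0015,"y":-0.001,"z":0.006,"yaw":0},
    {"hand":-1,"x":0,"y":0,"z":0,"yaw":0},
    {"hand":-1,"x":0,"y":0,"z":0,"yaw":0},
    {"hand":-1,"x":0,"y":0,"z":0,"yaw":0},
    {"hand":-1,"x":0,"y":0,"z":0,"yaw":0},
    {"hand":-1,"x":0,"y":0,"z":0,"yaw":0},
    {"hand":-1,"x":0,"y":0,"z":0,"yaw":0},
  ],
)

```text
clock: 8.7
eef_pos: [578.5, 94.1, 274.6]
eef_rot: [3.141, -0.0, 0.095]
wrist_force: [0.2, -3.1, 1.3]
finger_gap: 34.6
finger_force: 39.4
```

```bash
python3 look.py 4; python3 side.py 4 | sed -n 6,13p
```

```text
8.8 [-0.94225052 -0.02676943 -0.3328316 ]
220 128 128 114  95 106 104  51  23  25  18  65 147 178 101  17  32  86 120 116 137
221 119 109  91  77  87  89  39  21  20  27  93 138  66  10  19  42  93 123 117 136
222 158 110 164 143  80  80  26  24  16  61 121 122  25  22  24  36  86 125 117 136
223 178 128 222 225  85  75  24  17  41 108 141  69  22  26  23  29  81 124 117 136
224 120  96 193 244 191  70  37   9  82 141 104  25  25  27  27  29  82 125 116 135
225  75  75 106 184 196  75  67  62 125 142  39  19  25  29  24  30  81 124 117 135
226  79  83  81  98 127 101  86 114 145  98  15  24  27  28  26  30  81 125 117 136
227  79  87  88  92 109 112  85 107 115  50  18  22  26  28  24  30  79 125 116 138
```

Emit:
arm_command(
  targets=[
    {"hand":-1,"x":0,"y":0,"z":0,"yaw":0.06},
    {"hand":-1,"x":0,"y":0,"z":0,"yaw":0.06},
    {"hand":-1,"x":0,"y":0,"z":0,"yaw":0.06},
    {"hand":-1,"x":0,"y":0,"z":0,"yaw":0.06},
    {"hand":-1,"x":0,"y":0,"z":0,"yaw":0.06},
    {"hand":-1,"x":0,"y":0,"z":0,"yaw":0},
    {"hand":-1,"x":0,"y":0,"z":0,"yaw":0},
  ],
)

```text
clock: 9.5
eef_pos: [579.2, 94.1, 274.2]
eef_rot: [-3.141, -0.002, -0.205]
wrist_force: [6.4, -6.1, -2.9]
finger_gap: 33.3
finger_force: 40.1
```

```bash
python3 look.py 5; python3 side.py 5 | sed -n 2,14p
```

```text
9.6 [-0.19506215 -1.48280459  0.362265  ]
216 135 144 130 108 108 119 116  52  27  33  42  41  41  48  39  43  64  64  59  76
217 119 131 150 146 112 117 121  74  22  32  34  27  62 107  63  27  51  63  61  63
218 125 121 134 157 150 123 111  59  19  16  66 214 255 207  93  44  32  52  62  63
219 127 126 121 134 145 125 107  24  15  37 122 215 231 150 105  78  57  33  55  67
220 125 125 110  95 103 100  80  14  14  78 144 124  45  69 112 111 118  51  36  52
221 120 131 143  77  85  79  35  14  57 128 145  38  21  76 115 118 138  90  21  33
222 160 123 163  69  83  78  11  22  92 148 109  11  27  78 117 122 142 107  73  38
223 136 128 219 213  92  77  19  56 120 125  47  20  23  72 119 125 142 111 116 125
224  85 111 207 231 110  72  37  89 139  72  16  22  18  71 120 124 138 111 127 144
225  83 102 149 189  85  73  87 126 124  24  19  27  20  70 119 124 137 112 124 130
226  82  90 115 173 166 147  92 115  75  16  25  26  19  70 119 123 133 108 122 120
227  81  84  96 123 135 145 173 158  66  37  21  21  17  68 119 125 140 114 117 117
228  84  90  90  84  83 100 138 125  85  76  58  43  22  66 117 126 144 129 134 130
```

Emit:
arm_command(
  targets=[
    {"hand":-1,"x":0,"y":0,"z":0,"yaw":0.06},
    {"hand":-1,"x":0,"y":0,"z":0,"yaw":0.06},
    {"hand":-1,"x":0,"y":0,"z":0,"yaw":0.06},
    {"hand":-1,"x":0,"y":0,"z":0,"yaw":0.06},
    {"hand":-1,"x":0,"y":0,"z":0,"yaw":0.05},
    {"hand":-1,"x":0,"y":0,"z":0,"yaw":0},
    {"hand":0.3,"x":0,"y":0,"z":0,"yaw":0},
    {"hand":0.3,"x":0,"y":0,"z":0,"yaw":0},
    {"hand":0.3,"x":0,"y":0,"z":0,"yaw":0},
    {"hand":0.3,"x":0,"y":0,"z":-0.03,"yaw":0},
  ],
)

```text
clock: 10.6
eef_pos: [577.5, 94.5, 301.2]
eef_rot: [3.138, 0.006, -0.495]
wrist_force: [0.7, -0.7, 0.6]
finger_gap: 60.6
finger_force: 0.0
```

Emit:
arm_command(
  targets=[
    {"hand":0.3,"x":0,"y":0,"z":-0.04,"yaw":0},
    {"hand":0.3,"x":0,"y":0.04,"z":-0.02,"yaw":-0.14},
    {"hand":0.3,"x":0,"y":0.045,"z":0,"yaw":-0.14},
    {"hand":0.3,"x":0,"y":0.045,"z":0,"yaw":-0.14},
    {"hand":0.3,"x":0,"y":0.045,"z":0,"yaw":0},
    {"hand":0.3,"x":0,"y":0.04,"z":0,"yaw":0},
    {"hand":0.3,"x":0,"y":0,"z":0,"yaw":0},
  ],
)

```text
clock: 11.3
eef_pos: [527.3, -114.7, 364.2]
eef_rot: [3.141, 0.0, -0.081]
wrist_force: [0.3, 1.4, -0.1]
finger_gap: 61.3
finger_force: 0.0
```

```bash
python3 look.py 6; python3 side.py 6 | sed -n 2,14p; python3 - <<'E'
import cv2
im=cv2.imread("pics/top6.png").min(2)
for r in range(153,168):print(r,' '.join('%3d'%q for q in im[r,265:282]))
E
```

```text
11.4 [ 0.03456059  0.04543003 -0.01966219]
216 134 141 126 105 105 112 112 106  78  25  27  23  30 108 179 167 115  43  50  97
217 117 127 146 142 110 107 111 100  46  40 103 143 162 227 250 220 197 162  23  61
218 121 117 130 151 144 116 104  68  11  95 173 171 174 180 183 205 227 202  21  38
219 124 119 119 144 167 145  82  25  49 116 139 100 101  67  59 118 146 126  29  33
220 121 121 138 158 114 109  52  15  87 131  64   8  21  31  30  32  33  33  37  39
221 114 124 166 165  73  74  28  53 115 123  24  19  27  30  34  40  43  39  41  38
222 151 114 177 159  73  71  20  87 134  72  18  24  28  28  30  34  36  35  29  30
223 166 120 216 218  84  65  47 112 116  24  21  27  30  30  29  29  29  28  24  49
224 104 104 200 223 101  69  97 137  67  18  26  30  29  29  30  29  30  29  26  75
225  73  95 143 196 144  76 115 126  22  22  27  29  29  29  27  33  28  22  55 106
226  77  87 110 172 177 138  87  84  19  21  28  26  31  30  29  28  25  30  90 136
227  81  81  92 133 177 174 154 139  56  34  19  21  26  27  26  24  13  68 144 164
228  84  88  92 109 141 179 181 177 141  64  57  
[... 414 characters left out ...]
  52  51  52  50 133 226 103  50  48  43  39  34  37
159 132  89  51  47  49  51  49  49 172 200  86  52  53  49  43  32  33
160 104  67  51  49  50  50  54  98 174 193  81  50  48  47  51  40  39
161 152  87  54  55  48  49 104 171 234 233 132  55  47  47  47  39  39
162 200  92  53  51  52  47 170 188 247 234 178  77  50  50  47  47  43
163 156 113  62  45  50  45 153 184 209 196 183  91  52  47  46  45  36
164 152 198  83  52  50  48 117 185 185 182 150  68  47  50  47  43  40
165 156 195  87  52  50  52  63 103 124 126  79  55  49  45  48  38  67
166 153 184 184  94  59  45  49  53  63  66  51  48  49  46  50  43  86
167 153 180 187 154  65  45  47  50  51  46  52  43  48  46  45  68  92
```

View pics/crop6.png

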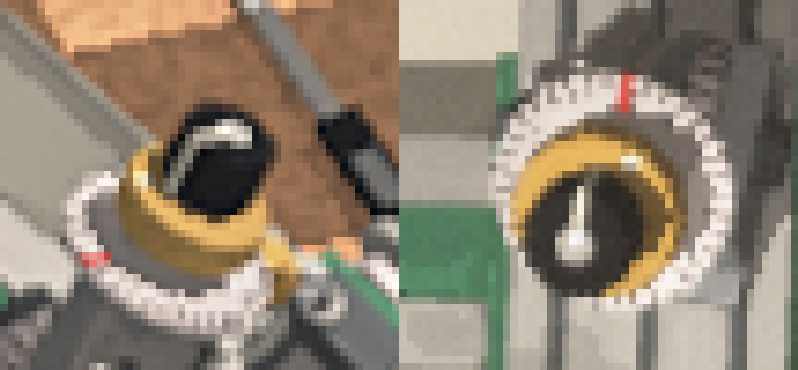

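The viewed crops show the white line on the red line's direction in both views: the measured knob angle is about 0.0 ± 0.03 relative to red. Next is the ring; ring_mid is about (591,92,260).

Emit:
arm_command(
  newtons=15,
  targets=[
    {"hand":0.75,"x":0.0093,"y":-0.042,"z":0,"yaw":0},
    {"hand":0.75,"x":0.0093,"y":-0.042,"z":0,"yaw":0},
    {"hand":0.75,"x":0.0093,"y":-0.042,"z":0,"yaw":0},
    {"hand":0.75,"x":0.0093,"y":-0.042,"z":0,"yaw":0},
    {"hand":0.75,"x":0.0093,"y":-0.042,"z":0,"yaw":0},
    {"hand":0.75,"x":0,"y":0,"z":0.02,"yaw":-0.1},
    {"hand":0.75,"x":0,"y":0,"z":0,"yaw":-0.11},
    {"hand":0.75,"x":0,"y":0,"z":0,"yaw":0},
    {"hand":0.75,"x":0,"y":0,"z":0,"yaw":0},
  ],
)

```text
clock: 12.3
eef_pos: [590.2, 95.6, 344.9]
eef_rot: [-3.141, -0.001, 0.131]
wrist_force: [0.4, -1.4, 0.8]
finger_gap: 82.1
finger_force: 0.0
```

Emit:
arm_command(
  targets=[
    {"hand":0.75,"x":0,"y":0.003,"z":0.02,"yaw":0},
    {"hand":0.75,"x":0,"y":0,"z":0.03,"yaw":0},
    {"hand":0.75,"x":0,"y":0,"z":0.02,"yaw":0},
    {"hand":0.75,"x":0,"y":0,"z":0.015,"yaw":0},
    {"hand":0.75,"x":0,"y":0,"z":0.006,"yaw":0},
    {"hand":0.75,"x":0,"y":0,"z":0,"yaw":0},
    {"hand":0.75,"x":0,"y":0,"z":0,"yaw":0},
  ],
)

```text
clock: 13.0
eef_pos: [591.0, 91.8, 254.6]
eef_rot: [3.142, -0.002, 0.132]
wrist_force: [-0.3, -0.6, -0.2]
finger_gap: 82.3
finger_force: 0.0
```

Emit:
arm_command(
  newtons=10,
  targets=[
    {"hand":-1,"x":0,"y":0,"z":0,"yaw":0},
    {"hand":-1,"x":0,"y":0,"z":0,"yaw":0},
    {"hand":-1,"x":0,"y":0,"z":0,"yaw":0},
    {"hand":-1,"x":0,"y":0,"z":0,"yaw":0},
    {"hand":-1,"x":0,"y":0,"z":0,"yaw":0},
    {"hand":-1,"x":0,"y":0,"z":0,"yaw":0},
  ],
)

```text
clock: 13.6
eef_pos: [590.7, 91.9, 253.7]
eef_rot: [-3.141, -0.0, 0.133]
wrist_force: [-1.0, 3.3, 2.0]
finger_gap: 54.9
finger_force: 10.0
```

The gap of 54.9 mm matches the 54 mm ring. I'll turn it.

Emit:
arm_command(
  newtons=40,
  targets=[
    {"hand":-1,"x":0,"y":-0.0005,"z":0,"yaw":0},
    {"hand":-1,"x":0,"y":0,"z":0,"yaw":0},
    {"hand":-1,"x":0,"y":0,"z":0,"yaw":0.08},
    {"hand":-1,"x":0,"y":0,"z":0,"yaw":0.08},
    {"hand":-1,"x":0,"y":0,"z":0,"yaw":0.08},
    {"hand":-1,"x":0,"y":0,"z":0,"yaw":0.08},
    {"hand":-1,"x":0,"y":0,"z":0,"yaw":0.08},
    {"hand":-1,"x":0,"y":0,"z":0,"yaw":0.08},
    {"hand":-1,"x":0,"y":0,"z":0,"yaw":0.08},
    {"hand":-1,"x":0,"y":0,"z":0,"yaw":0.04},
  ],
)

```text
clock: 14.6
eef_pos: [591.1, 91.7, 253.4]
eef_rot: [-3.141, -0.001, -0.47]
wrist_force: [-0.7, -4.8, 3.4]
finger_gap: 53.6
finger_force: 40.0
```

```bash
python3 look.py 7; python3 side.py 7 | sed -n 4,12p
```

```text
14.7 [-0.06657537 -0.13826512  0.25629715]
218  39  39  39  37  48  63  64  63  62  62  62  61  62  62  63  62  62  62  62  63
219  36  40  41  51  61  64  62  62  63  62  63  63  61  62  63  62  63  64  63  62
220  34  42  55  62  63  63  62  64  62  62  62  61  62  62  63  63  63  62  62  63
221  28  46  64  65  62  62  62  62  63  62  61  63  63  62  63  63  62  62  63  63
222  30  51  63  64  62  61  60  61  62  63  62  62  64  62  63  63  63  62  63  61
223  28  51  61  64  60  62  67  56  60  63  63  62  62  63  62  63  63  62  63  63
224  43  38  53  63  60  87 137 134  67  60  58  53  56  60  63  63  62  63  62  62
225  70  65  40  62  61  75 107 111  64  59  66  80  77  65  62  63  62  65  67  64
226  84  84  52  61  61  58  60  62  61  61  70 106 115  61  66  63  57  51  52  49
```

View pics/crop7.png

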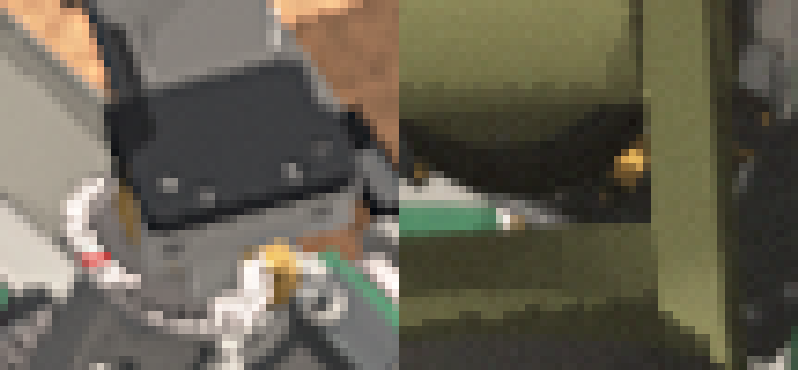

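The gripper hides the ring in this view. I'll regrip in place and repeat the stroke.

Emit:
arm_command(
  targets=[
    {"hand":0.75,"x":0,"y":0,"z":0,"yaw":0},
    {"hand":0.75,"x":0,"y":0,"z":0,"yaw":0},
    {"hand":0.75,"x":0,"y":0,"z":0,"yaw":0},
    {"hand":0.75,"x":0,"y":0,"z":0,"yaw":-0.12},
    {"hand":0.75,"x":0,"y":0,"z":0,"yaw":-0.12},
    {"hand":0.75,"x":0,"y":0,"z":0,"yaw":-0.12},
    {"hand":0.75,"x":0,"y":0,"z":0,"yaw":-0.12},
    {"hand":0.75,"x":0,"y":0,"z":0,"yaw":-0.12},
    {"hand":0.75,"x":0,"y":0,"z":0,"yaw":0},
  ],
)

```text
clock: 15.6
eef_pos: [590.6, 92.3, 253.3]
eef_rot: [-3.142, 0.0, 0.136]
wrist_force: [0.3, 0.6, 0.7]
finger_gap: 82.4
finger_force: 0.0
```

Emit:
arm_command(
  newtons=40,
  targets=[
    {"hand":-1,"x":0,"y":0,"z":0,"yaw":0},
    {"hand":-1,"x":0,"y":0,"z":0,"yaw":0},
    {"hand":-1,"x":0,"y":0,"z":0,"yaw":0},
    {"hand":-1,"x":0,"y":0,"z":0,"yaw":0},
    {"hand":-1,"x":0,"y":0,"z":0,"yaw":0},
  ],
)

```text
clock: 16.1
eef_pos: [590.7, 92.0, 253.4]
eef_rot: [3.141, 0.0, 0.133]
wrist_force: [0.0, -1.0, 0.3]
finger_gap: 53.8
finger_force: 40.0
```

Emit:
arm_command(
  targets=[
    {"hand":-1,"x":0,"y":0,"z":0,"yaw":0.08},
    {"hand":-1,"x":0,"y":0,"z":0,"yaw":0.08},
    {"hand":-1,"x":0,"y":0,"z":0,"yaw":0.08},
    {"hand":-1,"x":0,"y":0,"z":0,"yaw":0.08},
    {"hand":-1,"x":0,"y":0,"z":0,"yaw":0.08},
    {"hand":-1,"x":0,"y":0,"z":0,"yaw":0.08},
    {"hand":-1,"x":0,"y":0,"z":0,"yaw":0.08},
    {"hand":-1,"x":0,"y":0,"z":0,"yaw":0.04},
    {"hand":-1,"x":0,"y":0,"z":0,"yaw":0},
  ],
)

```text
clock: 17.0
eef_pos: [590.9, 91.8, 253.4]
eef_rot: [-3.142, -0.001, -0.468]
wrist_force: [0.1, -5.4, -1.7]
finger_gap: 53.5
finger_force: 40.0
```

Now release, retreat and look at both the ring dot and the knob.

Emit:
arm_command(
  targets=[
    {"hand":0.75,"x":0,"y":0,"z":0,"yaw":0},
    {"hand":0.75,"x":0,"y":0,"z":0,"yaw":0},
    {"hand":0.75,"x":0,"y":0,"z":0,"yaw":0},
    {"hand":0.75,"x":0,"y":0,"z":-0.03,"yaw":0},
    {"hand":0.75,"x":0,"y":0,"z":-0.045,"yaw":0},
    {"hand":0.75,"x":0,"y":0,"z":-0.035,"yaw":0},
    {"hand":0.75,"x":0,"y":0.045,"z":0,"yaw":-0.14},
    {"hand":0.75,"x":0,"y":0.045,"z":0,"yaw":-0.14},
    {"hand":0.75,"x":0,"y":0.045,"z":0,"yaw":-0.14},
    {"hand":0.75,"x":0,"y":0.045,"z":0,"yaw":-0.14},
  ],
)

```text
clock: 18.0
eef_pos: [544.6, -80.5, 364.1]
eef_rot: [3.141, -0.001, 0.098]
wrist_force: [1.0, 0.6, -0.4]
finger_gap: 82.3
finger_force: 0.0
```

Emit:
arm_command(
  targets=[
    {"hand":0.75,"x":0,"y":0.035,"z":0,"yaw":0},
    {"hand":0.75,"x":0,"y":0,"z":0,"yaw":0},
  ],
)

```text
clock: 18.2
eef_pos: [548.5, -117.5, 363.1]
eef_rot: [3.141, 0.001, 0.088]
wrist_force: [-0.9, 0.4, 0.5]
finger_gap: 82.3
finger_force: 0.0
```

```bash
python3 look.py 8; python3 side.py 8 | sed -n 2,14p; python3 - <<'E'
import cv2
im=cv2.imread("pics/top8.png").min(2)
for r in range(146,168):print(r,' '.join('%3d'%q for q in im[r,262:290]))
E
```

```text
18.3 [0.05476425 0.04383884 0.0275349 ]
216 133 142 127 105 105 114 112 106  81  23  26  25  31 108 180 168 115  46  48  97
217 116 129 147 143 110 108 112 102  46  40 105 141 156 229 250 221 197 161  22  62
218 121 117 130 152 145 116 103  71  12  95 174 172 173 181 185 206 229 203  21  39
219 125 120 115 137 166 143  81  25  49 117 139 101 100  67  58 119 146 126  30  37
220 122 120 144 178 132 112  53  17  87 131  65   9  21  31  32  30  34  31  37  38
221 115 123 167 182 114  82  27  53 117 123  26  20  28  32  35  39  41  41  42  36
222 155 120 177 166  93  75  19  87 134  75  21  23  27  29  29  36  35  36  30  31
223 167 114 182 161  73  68  48 112 116  23  24  29  30  29  29  28  30  29  22  49
224 106 101 171 161  68  73  97 137  68  17  26  30  28  30  29  30  29  27  27  75
225  73  99 135 180 139  77 117 126  21  24  28  30  30  30  28  31  30  21  55 107
226  82  89 114 173 178 139  86  84  18  20  27  27  30  30  29  29  26  28  89 137
227  82  80  96 142 178 176 156 142  56  34  19  23  25  28  26  23  15  68 145 164
228  82  90  92 114 139 177 181 179 140  63  58  34 
[... 1883 characters left out ...]
 126
162  80  78 162 197  91  52  53  49  53 168 188 246 232 183  77  48  47  48  45  42  34  46  49  83  93  56 100 128
163  80  80 111 157 113  58  47  45  51 150 188 210 196 183  92  52  46  49  44  36  42  48  52  87  83  80 123 131
164  79  81  97 152 194  89  45  45  51 115 183 189 182 151  75  45  48  47  42  42  47  83  85  92  64 216 230 156
165  88  82  96 156 185  80  45  47  42  65 106 126 127  81  53  51  46  48  40  71  81  93  94  89 129 231 236 203
166  92  79  99 153 168 173  98  54  50  51  55  67  66  50  46  48  51  48  42  87  95  92  95 185 231 213 211 230
167  99  83  98 152 165 183 150  68  48  47  51  50  51  50  51  51  51  45  66  92  95 119 148 230 237 234 175 200
```

View pics/crop8.png

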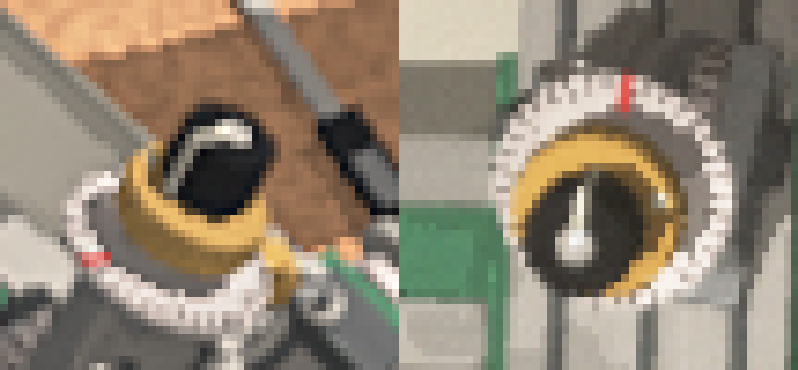

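The knob is unmoved. The ring dot moved from about 0.45 to 1.09 rad in two strokes, so more strokes are needed.

Emit:
arm_command(
  targets=[
    {"hand":0.75,"x":0.0121,"y":-0.041,"z":0,"yaw":0},
    {"hand":0.75,"x":0.0121,"y":-0.041,"z":0,"yaw":0},
    {"hand":0.75,"x":0.0121,"y":-0.041,"z":0,"yaw":0},
    {"hand":0.75,"x":0.0121,"y":-0.041,"z":0,"yaw":0},
    {"hand":0.75,"x":0.0121,"y":-0.041,"z":0,"yaw":0},
    {"hand":0.75,"x":0,"y":0,"z":0.02,"yaw":-0.09},
    {"hand":0.75,"x":0,"y":0,"z":0,"yaw":0},
    {"hand":0.75,"x":0,"y":0,"z":0,"yaw":0},
  ],
)

```text
clock: 19.1
eef_pos: [589.9, 96.1, 343.9]
eef_rot: [-3.142, 0.0, 0.18]
wrist_force: [0.3, 0.8, 0.6]
finger_gap: 82.1
finger_force: 0.0
```

Emit:
arm_command(
  targets=[
    {"hand":0.75,"x":0,"y":0.004,"z":0.02,"yaw":0},
    {"hand":0.75,"x":0,"y":0,"z":0.03,"yaw":0},
    {"hand":0.75,"x":0,"y":0,"z":0.02,"yaw":0},
    {"hand":0.75,"x":0,"y":0,"z":0.015,"yaw":0},
    {"hand":0.75,"x":0,"y":0,"z":0.005,"yaw":0},
    {"hand":0.75,"x":0,"y":0,"z":0,"yaw":0},
    {"hand":0.75,"x":0,"y":0,"z":0,"yaw":0},
  ],
)

```text
clock: 19.8
eef_pos: [591.4, 91.5, 254.9]
eef_rot: [3.141, -0.002, 0.18]
wrist_force: [-0.6, -0.2, -0.6]
finger_gap: 82.7
finger_force: 0.0
```

Emit:
arm_command(
  newtons=40,
  targets=[
    {"hand":-1,"x":0,"y":0,"z":0,"yaw":0},
    {"hand":-1,"x":0,"y":0,"z":0,"yaw":0},
    {"hand":-1,"x":0,"y":0,"z":0,"yaw":0},
    {"hand":-1,"x":0,"y":0,"z":0,"yaw":0},
    {"hand":-1,"x":0,"y":0,"z":0,"yaw":0},
  ],
)

```text
clock: 20.3
eef_pos: [591.0, 92.0, 253.6]
eef_rot: [-3.141, -0.0, 0.182]
wrist_force: [-0.6, 3.2, 1.8]
finger_gap: 53.5
finger_force: 40.0
```

Emit:
arm_command(
  targets=[
    {"hand":-1,"x":0,"y":0,"z":0,"yaw":0.08},
    {"hand":-1,"x":0,"y":0,"z":0,"yaw":0.08},
    {"hand":-1,"x":0,"y":0,"z":0,"yaw":0.08},
    {"hand":-1,"x":0,"y":0,"z":0,"yaw":0.08},
    {"hand":-1,"x":0,"y":0,"z":0,"yaw":0.08},
    {"hand":-1,"x":0,"y":0,"z":0,"yaw":0.08},
    {"hand":-1,"x":0,"y":0,"z":0,"yaw":0.08},
    {"hand":-1,"x":0,"y":0,"z":0,"yaw":0.08},
    {"hand":-1,"x":0,"y":0,"z":0,"yaw":0},
  ],
)

```text
clock: 21.2
eef_pos: [591.3, 91.4, 253.5]
eef_rot: [-3.141, -0.001, -0.46]
wrist_force: [3.1, -1.7, -0.9]
finger_gap: 53.6
finger_force: 40.0
```

Emit:
arm_command(
  targets=[
    {"hand":0.75,"x":0,"y":0,"z":0,"yaw":0},
    {"hand":0.75,"x":0,"y":0,"z":0,"yaw":0},
    {"hand":0.75,"x":0,"y":0,"z":0,"yaw":0},
    {"hand":0.75,"x":0,"y":0,"z":0,"yaw":-0.12},
    {"hand":0.75,"x":0,"y":0,"z":0,"yaw":-0.12},
    {"hand":0.75,"x":0,"y":0,"z":0,"yaw":-0.12},
    {"hand":0.75,"x":0,"y":0,"z":0,"yaw":-0.12},
    {"hand":0.75,"x":0,"y":0,"z":0,"yaw":-0.12},
    {"hand":0.75,"x":0,"y":0,"z":0,"yaw":-0.04},
    {"hand":0.75,"x":0,"y":0,"z":0,"yaw":0},
  ],
)

```text
clock: 22.2
eef_pos: [590.9, 91.7, 253.4]
eef_rot: [-3.142, 0.0, 0.183]
wrist_force: [-0.4, -0.4, 0.2]
finger_gap: 81.9
finger_force: 0.0
```

Emit:
arm_command(
  newtons=40,
  targets=[
    {"hand":-1,"x":0,"y":0,"z":0,"yaw":0},
    {"hand":-1,"x":0,"y":0,"z":0,"yaw":0},
    {"hand":-1,"x":0,"y":0,"z":0,"yaw":0},
    {"hand":-1,"x":0,"y":0,"z":0,"yaw":0},
    {"hand":-1,"x":0,"y":0,"z":0,"yaw":0},
  ],
)

```text
clock: 22.7
eef_pos: [590.9, 92.0, 253.5]
eef_rot: [-3.141, 0.0, 0.181]
wrist_force: [0.1, 3.3, 0.1]
finger_gap: 53.5
finger_force: 40.0
```

Emit:
arm_command(
  targets=[
    {"hand":-1,"x":0,"y":0,"z":0,"yaw":0.08},
    {"hand":-1,"x":0,"y":0,"z":0,"yaw":0.08},
    {"hand":-1,"x":0,"y":0,"z":0,"yaw":0.08},
    {"hand":-1,"x":0,"y":0,"z":0,"yaw":0.08},
    {"hand":-1,"x":0,"y":0,"z":0,"yaw":0.08},
    {"hand":-1,"x":0,"y":0,"z":0,"yaw":0.08},
    {"hand":-1,"x":0,"y":0,"z":0,"yaw":0.08},
    {"hand":-1,"x":0,"y":0,"z":0,"yaw":0.08},
    {"hand":-1,"x":0,"y":0,"z":0,"yaw":0},
  ],
)

```text
clock: 23.6
eef_pos: [591.5, 91.2, 254.1]
eef_rot: [-3.141, -0.002, -0.46]
wrist_force: [2.3, -2.0, 3.8]
finger_gap: 53.7
finger_force: 40.0
```

Release, retreat and look.

Emit:
arm_command(
  targets=[
    {"hand":0.75,"x":0,"y":0,"z":0,"yaw":0},
    {"hand":0.75,"x":0,"y":0,"z":0,"yaw":0},
    {"hand":0.75,"x":0,"y":0,"z":0,"yaw":0},
    {"hand":0.75,"x":0,"y":0,"z":-0.03,"yaw":0},
    {"hand":0.75,"x":0,"y":0,"z":-0.045,"yaw":0},
    {"hand":0.75,"x":0,"y":0,"z":-0.035,"yaw":0},
    {"hand":0.75,"x":0,"y":0.045,"z":0,"yaw":-0.14},
    {"hand":0.75,"x":0,"y":0.045,"z":0,"yaw":-0.14},
    {"hand":0.75,"x":0,"y":0.045,"z":0,"yaw":-0.14},
    {"hand":0.75,"x":0,"y":0.045,"z":0,"yaw":-0.14},
  ],
)

```text
clock: 24.6
eef_pos: [546.3, -81.4, 363.9]
eef_rot: [-3.142, -0.0, 0.107]
wrist_force: [0.2, 0.5, -0.2]
finger_gap: 82.3
finger_force: 0.0
```

Emit:
arm_command(
  targets=[
    {"hand":0.75,"x":0,"y":0.035,"z":0,"yaw":0},
    {"hand":0.75,"x":0,"y":0,"z":0,"yaw":0},
  ],
)

```text
clock: 24.8
eef_pos: [550.5, -118.5, 362.8]
eef_rot: [-3.142, 0.001, 0.097]
wrist_force: [0.4, -0.6, -0.2]
finger_gap: 82.6
finger_force: 0.0
```

```bash
python3 look.py 9; python3 side.py 9 | sed -n 8,11p; cat >dot.py <<'E'
import sys
from h import *
K=np.array([579.3,94.8,280.]);n,x,y=frame(-.1675);c=K-16*n
for k in sys.argv[1:]:
    im=cv2.imread(f"pics/top{k}.png").astype(float);b=im[...,0];S=[]
    for r in range(140,180):
        for q in range(262,298):
            P=onplane("top",(q,r),c,n)-c;u,v=P@x,P@y
            if 20<np.hypot(u,v)<26 and b[r,q]>115 and -np.arctan2(v,u)>.2 and -np.arctan2(v,u)<2.3:S.append((b[r,q]-80,u,v,q,r))
    S=np.array(S);m=np.average(S[:,1:],axis=0,weights=S[:,0]);print(k,len(S),m,"dot",-np.arctan2(m[1],m[0]))
E
python3 dot.py 0 3 6 8 9; python3 - <<'E'
import cv2
im=cv2.imread("pics/top9.png").min(2)
for r in range(150,176):print(r,' '.join('%3d'%q for q in im[r,270:292]))
E
```

```text
24.9 [ 0.00080961 -0.02138567  0.0505843 ]
222 155 125 180 162  74  72  19  86 134  75  18  25  29  29  29  34  35  36  32  30
223 169 116 184 163  74  67  49 112 117  25  23  29  29  27  28  31  31  27  22  49
224 108  99 167 163  69  74  98 136  67  18  26  29  30  28  28  30  31  24  29  74
225  74 102 142 179 137  79 117 127  20  21  28  29  28  28  30  32  28  20  57 107
0 6 [ 20.17712003  -9.96170209 280.84313725 151.40106952] dot 0.4586051971858245
3 7 [ 20.3609344   -9.94753281 280.84686064 151.32465544] dot 0.45445358591083473
6 7 [ 20.57253287 -10.13413514 280.9363167  151.25301205] dot 0.45771422819863755
8 5 [  7.21487961 -21.29764033 284.90062112 157.55279503] dot 1.2441659177006787
9 2 [  1.07199218 -24.74253957 286.         160.3125    ] dot 1.527497530688161
150  91  94  97  95  95  94  96  98  96  97  96  94  69  56  53  72  97  99  96  99  91 205
151  96  98  94  98  96  98  96  93  94  94  97  95  92  69  52  48  69  96  96  96  98 118
152  99  95  97  97  84  64  83  74  65  60  61  61  91  92  65  54  52  96 101  98  94 214
153  99  83  59  52  49  68  84  57  43
[... 1376 characters left out ...]
  58  83  90  94  92  89 228 239 238 238 229 207 174 160
169 105  75  60  70  48  67  48  59  75 103 131 121 196 226 187 236 214 179 191 187 163 158
170 111  95 123 174 187 197 164 198 202 136 196 142 208 237 165 216 190 160 153 138 136 146
171 114  97 137 181 191 190 161 193 202 191 199 192 176 150 127 180 179 179 183 175 174 179
172 112  93 135 184 186 182 174 184 186 187 190 190 137 101 113 176 181 181 190 188 180 185
173 110  99 124 167 182 180 183 180 182 182 185 187 127  99 115 175 183 181 186 186 183 185
174 109  90 125 163 169 170 179 183 181 183 185 188 129 100 112 175 180 184 188 183 184 185
175 107  85 137 163 164 162 169 177 179 185 186 188 129 100 112 172 178 183 190 184 184 185
```

View pics/crop9.png

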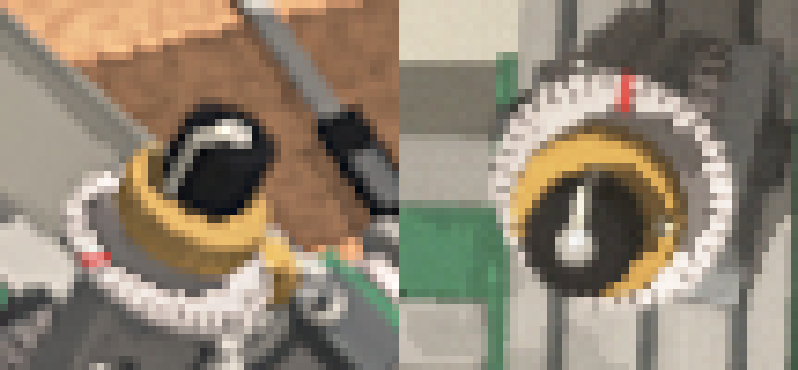

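The dot is now at about 1.50 rad, and the last two strokes moved it less than free turning would, so it looks to be on the stop. The knob is unmoved. There is time for one confirming stroke.

Emit:
arm_command(
  targets=[
    {"hand":0.75,"x":0.0118,"y":-0.0406,"z":0,"yaw":0},
    {"hand":0.75,"x":0.0118,"y":-0.0406,"z":0,"yaw":0},
    {"hand":0.75,"x":0.0118,"y":-0.0406,"z":0,"yaw":0},
    {"hand":0.75,"x":0.0118,"y":-0.0406,"z":0,"yaw":0},
    {"hand":0.75,"x":0.0118,"y":-0.0406,"z":0,"yaw":0},
    {"hand":0.75,"x":0,"y":0,"z":0.02,"yaw":-0.09},
    {"hand":0.75,"x":0,"y":0,"z":0,"yaw":0},
    {"hand":0.75,"x":0,"y":0,"z":0,"yaw":0},
  ],
)

```text
clock: 25.7
eef_pos: [588.9, 93.4, 343.8]
eef_rot: [-3.142, 0.0, 0.188]
wrist_force: [-1.0, -0.5, 0.5]
finger_gap: 81.8
finger_force: 0.0
```

Emit:
arm_command(
  targets=[
    {"hand":0.75,"x":0.0015,"y":0.0015,"z":0.02,"yaw":0},
    {"hand":0.75,"x":0,"y":0,"z":0.03,"yaw":0},
    {"hand":0.75,"x":0,"y":0,"z":0.02,"yaw":0},
    {"hand":0.75,"x":0,"y":0,"z":0.015,"yaw":0},
    {"hand":0.75,"x":0,"y":0,"z":0.005,"yaw":0},
    {"hand":0.75,"x":0,"y":0,"z":0,"yaw":0},
    {"hand":0.75,"x":0,"y":0,"z":0,"yaw":0},
  ],
)

```text
clock: 26.4
eef_pos: [591.4, 91.5, 254.9]
eef_rot: [3.141, -0.002, 0.189]
wrist_force: [0.6, -0.4, 0.6]
finger_gap: 81.9
finger_force: 0.0
```

Emit:
arm_command(
  newtons=40,
  targets=[
    {"hand":-1,"x":0,"y":0,"z":0,"yaw":0},
    {"hand":-1,"x":0,"y":0,"z":0,"yaw":0},
    {"hand":-1,"x":0,"y":0,"z":0,"yaw":0},
    {"hand":-1,"x":0,"y":0,"z":0,"yaw":0},
    {"hand":-1,"x":0,"y":0,"z":0,"yaw":0},
  ],
)

```text
clock: 26.9
eef_pos: [591.0, 92.0, 253.6]
eef_rot: [-3.141, -0.0, 0.19]
wrist_force: [-0.4, 2.6, 1.8]
finger_gap: 53.8
finger_force: 40.0
```

Emit:
arm_command(
  targets=[
    {"hand":-1,"x":0,"y":0,"z":0,"yaw":0.08},
    {"hand":-1,"x":0,"y":0,"z":0,"yaw":0.08},
    {"hand":-1,"x":0,"y":0,"z":0,"yaw":0.08},
    {"hand":-1,"x":0,"y":0,"z":0,"yaw":0.08},
    {"hand":-1,"x":0,"y":0,"z":0,"yaw":0.08},
    {"hand":-1,"x":0,"y":0,"z":0,"yaw":0.08},
    {"hand":-1,"x":0,"y":0,"z":0,"yaw":0.08},
    {"hand":-1,"x":0,"y":0,"z":0,"yaw":0.08},
  ],
)

```text
clock: 27.7
eef_pos: [592.0, 91.1, 254.1]
eef_rot: [-3.141, -0.004, -0.453]
wrist_force: [0.6, -1.5, 4.8]
finger_gap: 53.3
finger_force: 40.0
```

Emit:
arm_command(
  targets=[
    {"hand":0.75,"x":0,"y":0,"z":0,"yaw":0},
    {"hand":0.75,"x":0,"y":0,"z":0,"yaw":0},
    {"hand":0.75,"x":0,"y":0,"z":0,"yaw":0},
    {"hand":0.75,"x":0,"y":0,"z":-0.03,"yaw":0},
    {"hand":0.75,"x":0,"y":0,"z":-0.045,"yaw":0},
    {"hand":0.75,"x":0,"y":0,"z":-0.035,"yaw":0},
    {"hand":0.75,"x":0,"y":0.045,"z":0,"yaw":-0.14},
    {"hand":0.75,"x":0,"y":0.045,"z":0,"yaw":-0.14},
    {"hand":0.75,"x":0,"y":0.045,"z":0,"yaw":-0.14},
    {"hand":0.75,"x":0,"y":0.045,"z":0,"yaw":-0.14},
  ],
)

```text
clock: 28.7
eef_pos: [547.8, -81.9, 364.0]
eef_rot: [3.141, -0.001, 0.116]
wrist_force: [1.3, 0.6, 0.0]
finger_gap: 82.0
finger_force: 0.0
```

Emit:
arm_command(
  targets=[
    {"hand":0.75,"x":0,"y":0.035,"z":0,"yaw":0},
    {"hand":0.75,"x":0,"y":0,"z":0,"yaw":0},
    {"hand":0.75,"x":0,"y":0,"z":0,"yaw":0},
  ],
)

```text
clock: 29.0
eef_pos: [552.4, -115.7, 363.2]
eef_rot: [-3.141, 0.001, 0.108]
wrist_force: [0.7, 1.2, -0.6]
finger_gap: 81.9
finger_force: 0.0
```

```bash
python3 look.py 10; python3 dot.py 9 10; python3 side.py 10 | sed -n 8,11p;python3 - <<'E'
import cv2
im=cv2.imread("pics/top10.png").min(2)
for r in range(154,165):print(r,' '.join('%3d'%q for q in im[r,270:292]))
E
```

```text
29.1 [ 0.04775061 -0.00837512 -0.04385844]
9 2 [  1.07199218 -24.74253957 286.         160.3125    ] dot 1.527497530688161
10 2 [  1.0432466  -24.74630973 286.         160.32432432] dot 1.528663611921561
222 156 125 180 162  75  72  18  87 134  75  20  25  28  29  32  34  36  33  33  31
223 170 118 184 162  75  68  47 112 117  24  23  28  28  31  29  30  30  29  22  49
224 108  98 167 160  70  73  98 136  68  19  26  29  29  29  29  31  29  26  27  75
225  74 104 141 179 137  80 117 127  22  20  27  31  30  27  30  31  31  20  56 108
154  69  47  40  37  51  89  66  40  37  36  45  51  49  59  91  89  61  49 126 130 128 130
155  49  36  36  45 179  99  44  36  34  37  39  43  49  50  58  88  65  45  88 126 127 129
156  44  50  52  79 221 110  44  35  31  36  38  35  44  50  47  60  85  52  64 124 128 131
157  50  50  54 126 228 107  49  41  40  37  34  34  40  49  50  49  93  58  59 126 125 129
158  49  52  51 134 228 105  52  49  40  34  39  34  40  49  52  50  59  51  60 129 129 107
159  53  52  47 176 199  86  50  49  50  38  36  36  38  44  59  85  64  59  71 124 131 124
160  50  54  98 174 190  80  49  52  49  52  38  33  36  45  84 103 180  90  67 122 129 130
161  50 103 172 233 233 129  59  46  49  48  40  32  37  46  69  95 128  65  94 126 132 217
162  48 169 187 247 234 178  78  47  50  47  46  36  39  50  53  91  94  56 103 125 222 233
163  48 152 185 212 199 183  95  50  48  47  43  36  39  53  55  91  82  87 123 130 230 184
164  47 116 184 186 185 152  75  49  48  48  41  36  46  84  86  92  67 218 229 159 230 229
```

The dot did not move with a full extra stroke, so the ring is on its stop. The knob is still on the line and the arm is clear. Handing in.

```bash
python3 -c "
from cell import manip
print(manip.sign_off())"
```

```text
the job is handed in; nothing more can be done
None
```

The job is handed in at about 29 s of the 48 s allowed: the knob's white line measures within about 0.03 rad of the red index line, the lock ring is tight against its stop (a full extra stroke did not move it), and the arm is clear; I did not separately measure the loose things, but the arm felt no unexpected contact, and no verdict came back.

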